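# Raise the dock barrier and push the sample carrier home

### The arm

A 6-joint arm with a two-finger parallel gripper is mounted at the origin on the work surface. World frame = base frame: x ahead of the robot, y to its left, z up, the work surface at z = 0. Lengths are in m, angles in degrees, forces in N, time in s.
With the tool pointing down it reaches from about 0.25 to 0.725 m from the base axis. Payload 9.7 kg.
Tool frame: the origin (TCP) lies where the fingers leave the gripper's body, on its centre line; the fingertips stand 73 mm ahead of it and the grasp point (between the pads) lies 54 mm ahead of it; y points along the fingers, x is the direction in which the jaws open and shut, and the axes are right-handed (so a half turn about y gives the same grasp; the last joint's range is limited). The gripper opens to 85 mm and grips with 20 to 120 N. Pads are 22 mm wide; open, the fingers measure 114 mm over their backs; the gripper's body (76 mm by 85 mm) begins 54 mm behind the grasp point. The pads swing forward as they close: fully open they stand 13 mm farther back than shut.
Start: joints at [64.973, 4.979, 10.078, 95.1, 0, 90], TCP at [0.233, 0.498, 0.304] pointing down, gripper open.
Joint ranges: [-179.16, 179.16], [-48.56, 103.87], [-65.8, 70.77], [-126.05, 130.52], [-82.76, 87.17], [-180, 180]. Speed limits (degrees/s): [127.2, 127.2, 147.25, 180, 180, 180].

### API

Orientations are given as [roll, pitch, yaw] about the fixed x, y, z axes, in that order (R = Rz(yaw) Ry(pitch) Rx(roll)).
In Python, from workcell import sensors, imaging, bot, models gives the robot as it stands.
- The arm moves only by the tool arm_command, never from a script. Its argument "rows" is one flat list of numbers, 7 for each row, row after row: the shift along the tool's x, y, z in cm, then the turn, a rotation vector about the tool's x, y, z in degrees, then the gripper's target within -1 to 1 (fully open at 1, half-way at 0, shut at -1). A call has 1 to 12 rows; each row is the pose to reach, as a shift and turn from the pose commanded when the call began, along the tool's axes at that moment; what a row does not reach only later rows make up. A row lasts 1/12 s, in which the tool goes at most 41.7 mm and 7.16 degrees, less where a joint would pass 70% of its speed; a pose out of reach is approached as far as the arm can. A call with a gripper value outside its range is refused whole. The fingers move at their own pace and stop on an object; "force" is the grip in N (left out, the last holds). Time passes only in rows, so rows that repeat a pose let the fingers close. It gives the time, the measured TCP pose, the force and the opening at its end, in the units of the state.
- sensors.get_obs(): the state, without advancing time (a new reading comes with each control period).
- imaging.camera(name): name is "scene" or "top" or "wrist"; returns a dict with "pixels" (400x640x3 uint8, blue, green, red), "z_map" (400x640 float32, m along the optical axis (not along the pixel's ray), 0 where there is no reading), "camera_matrix" (3x3 intrinsics, pixels), "world_from_camera" (4x4, takes a point from camera to world coordinates). Camera axes: x right, y up, looking along -z (the intrinsics and any distortion apply to the point x, -y, -z); pixel columns grow to the right and rows downward; lengths in m; the calibration is good to about 2 mm. The wrist camera is an equidistant fisheye: a pixel r from the principal point sees the ray r / f radians off the axis. A picture is of the moment at which its call begins.
- bot.job_done(): hands the job in, once; it reports no verdict.
Trained networks look in the newest picture that a camera, given by its name, has taken for a name from the list of things; names that differ only in an ending like _2 or _b are one class to them, and where a whole thing is asked for, a point or a joint stands for the part that bears it (a point fixed in the world has none). Each returns a list of dicts, best first, with "conf" (0 to 1); they miss things now and then, are a little off and sometimes report something else, mostly with a low value. They report only what shows in the picture. A call takes as long as a camera call. They do not tell look-alikes from the thing itself.
- models.search_frame(thing, camera): "extent" ([centre column, centre row, width, height] in pixels, round what is visible of it).
- models.spot_point(thing, camera): "location" ([column, row] in pixels: a listed point, or the origin of a listed thing).
The state is a dict: "time": time; "q": joint angles; "qd": joint speeds; "joint_efforts": joint torques, N m; "ee_pos": TCP position; "tcp_rot": TCP orientation; "wrist_force": force on the tool from outside, world axes, zero at the start; "torque": the same for the moment, N m; "opening": finger opening in m.
Only numpy, scipy, OpenCV 4.12 (cv2) and the standard library are available. Lean on these libraries where they do the work, as an engineer would, in place of code of your own. Each camera call takes 0.05 s, during which the arm holds its last target.

### The job

Push the counterweighted barrier bar of the sample dock up past its balance point so that it stays raised by itself. Then push the sample carrier along its lane, under the raised bar, until it is fully home against the back stop, and draw back. Only push with the fingers: do not pick up or lift the carrier, and leave the cups, bottles and other things around alone.

Things in the scene. Friction and masses are not known exactly. Their poses are not given: they have to be found in the camera images.
- dock: Fixed sample dock: base plate 8 mm thick, a lane along its x between two low rails (80 mm clear, tops 22 mm above the table), ending at a 62 mm tall steel back stop before a low black box (85 mm tall). Origin: on the table, lane centre, straight below the lowered bar; x along the lane to the stop, y left across it. The lane runs from x = -150 to +105 mm. Posts (x = 0): rest post at y = -64, pivot post at y = +110 mm.
- bar_pivot (a point): Pivot axis of the counterweighted barrier bar, 100 mm above the table at dock y = +110 mm, between two 112 mm tall cheeks. The axis lies along dock x.
- bar_end (a point): Free end of the barrier bar, on its centre line, 235 mm from the pivot. Lowered, the bar lies level across the lane along dock -y: 14 mm wide, 16 mm thick (the last 12 mm is a rubber end 20 mm thick), its underside 92 mm above the table. Its last 50 mm, beyond the 10 mm thick rest post, is free underneath down to the table.
- barrier (a joint): Angle of the bar: 0 = lowered, level; grows as the free end rises and swings over towards dock +y; upper stop 1.48 (nearly upright, end 335 mm above the table). A steel disc, 58 mm across, on a crank 64 mm above and 20 mm behind the pivot makes it fall back below about 0.9 rad, and above that fall gently on to the upper stop and stay. Pushing up near the end takes 1 to 3 N.
- carrier_mid (a point): Centre of the carrier's block (38 mm above the table in the lane). The carrier: loose black plastic block 70 x 70 x 60 mm with a steel canister fixed on top (54 mm across, to 112 mm above the table: too tall to pass the lowered bar), 0.3 to 0.65 kg. It starts in the lane before the bar, square to it, 5 mm play to each rail. Home against the stop this point is at dock x = +70 mm.
- stop_face (a point): Middle of the face of the back stop, 30 mm above the table, at dock x = +105 mm; the face looks to dock -x.
- red_cup: Bystander, to be left alone: open metal cup, 72 mm across, 85 mm tall. Origin: its middle, on the underside.
- steel_cup: Bystander, to be left alone: small open steel cup, 56 mm across, 65 mm tall. Origin: its middle, on the underside.
- gel_bottle: Bystander, to be left alone: clear bottle with a cap, 52 mm across, 130 mm tall. Origin: its middle, on the underside.
- white_jar: Bystander, to be left alone: white screw-top jar, 72 mm across, 120 mm tall. Origin: its middle, on the underside.
- tissue_box: Bystander, to be left alone: cardboard tissue box 120 x 230 x 80 mm. Origin: its middle, on the underside.
- marker: Bystander, to be left alone: marker pen lying flat, 16 mm thick, about 130 mm long. Origin: its middle.
- weight_can: Bystander, to be left alone: small steel cylinder, 40 mm across, 50 mm tall. Origin: its middle, on the underside.
- carrier: The carrier as a body; origin at the centre of its underside, axes along its sides, z up.
Mind the look-alikes: they are no part of the job. What is shaped like the carrier but orange or yellow is not meant.

How it is judged:
By the outcome, as a careful person would: the job done as asked, in the order asked, and still so for the second after the job is handed in, with the robot touching nothing.
It also fails if it takes over 58 s, if anything falls off the work surface, if the arm or the gripper's body presses on something with over 40 N, if the wrist force passes 120 N, or if a joint passes its speed limit or range.

## Working session

There is one attempt and no reset: what is moved stays moved. The work goes in short steps, Python scripts to look and compute and a tool call to move; the robot and the scene stay as the last step left them, time stands still between calls to the robot, and variables do not carry over. Pictures are saved under pics/ and viewed, and the job is handed in when it is done.

Besides the shell and the picture viewer there is one more tool, called as name(argument=value, ...) on one line, values as JSON. arm_command: Moves the arm, as the interface text tells. Its arguments: {"type":"object","properties":{"rows":{"type":"array","items":{"type":"number"}},"force":{"type":"number"}},"required":["rows"]}

```bash
ls; mkdir -p pics
python3 - <<'E'
from workcell import sensors, imaging, bot, models
import cv2,numpy as np
print(sensors.get_obs())
for n in ["scene","top"]:
    c=imaging.camera(n); cv2.imwrite(f"pics/{n}0.png",c["pixels"]); np.savez(f"{n}0.npz",**c)
    print(n,c["camera_matrix"].tolist(),c["world_from_camera"].round(4).tolist())
    for t in ["dock","bar_pivot","bar_end","carrier_mid","stop_face","carrier"]:
        try: print(t,[(r["conf"],np.round(r["location"]).tolist()) for r in models.spot_point(t,n)][:4])
        except Exception as e: print(t,e)
E
```

```text
pics
{'time': 0.0, 'q': array([ 6.49757773e+01,  5.01150556e+00,  1.00324969e+01,  9.51004903e+01,
       -1.01800438e-03,  9.00020436e+01]), 'qd': array([-0.07012817,  0.02561395, -0.00613614, -0.05095742,  0.0290966 ,
       -0.00814201]), 'joint_efforts': array([ 2.74679578e-04, -5.20382202e+01,  4.64812195e+01,  1.59089168e-02,
        3.66301293e-06,  1.34794558e-05]), 'ee_pos': array([0.23259198, 0.49823613, 0.30316159]), 'tcp_rot': array([-9.00010208e+01,  7.94988911e-02,  6.49737337e+01]), 'wrist_force': array([-0.29889635, -0.09527788,  0.09942178]), 'torque': array([-0.01584267, -0.01233019, -0.00589161]), 'opening': 0.085179648805094}
scene [[416.000330356868, 0.0, 316.7034678343375], [0.0, 416.000330356868, 196.30749863086373], [0.0, 0.0, 1.0]] [[-0.5599, -0.5371, 0.6309, 1.3703], [0.8284, -0.3512, 0.4363, 0.5688], [-0.0127, 0.767, 0.6416, 0.9241], [0.0, 0.0, 0.0, 1.0]]
dock [(0.65, [302.0, 230.0])]
bar_pivot [(0.58, [330.0, 220.0]), (0.42, [210.0, 200.0])]
bar_end [(0.73, [271.0, 188.0]), (0.55, [254.0, 228.0])]
carrier_mid [(0.97, [374.0, 207.0]), (0.83, [315.0, 208.0])
[... 176 characters left out ...]
.0, 220.0]), (0.91, [272.0, 195.0]), (0.89, [370.0, 209.0]), (0.65, [346.0, 182.0])]
top [[380.91181320128305, 0.0, 314.8872968329632], [0.0, 380.91181320128305, 199.72484611946652], [0.0, 0.0, 1.0]] [[-0.0148, 0.9945, -0.1033, 0.3987], [-0.9999, -0.0148, 0.0004, -0.0355], [-0.0011, 0.1033, 0.9947, 1.185], [0.0, 0.0, 0.0, 1.0]]
dock [(0.94, [304.0, 169.0])]
bar_pivot [(0.78, [266.0, 159.0])]
bar_end [(0.98, [344.0, 164.0]), (0.25, [251.0, 128.0])]
carrier_mid [(0.95, [367.0, 196.0]), (0.93, [255.0, 236.0]), (0.86, [301.0, 188.0]), (0.68, [313.0, 254.0])]
stop_face [(0.74, [307.0, 134.0])]
carrier [(0.88, [301.0, 191.0]), (0.79, [366.0, 196.0]), (0.63, [314.0, 253.0]), (0.58, [256.0, 232.0])]
```

View pics/scene0.png

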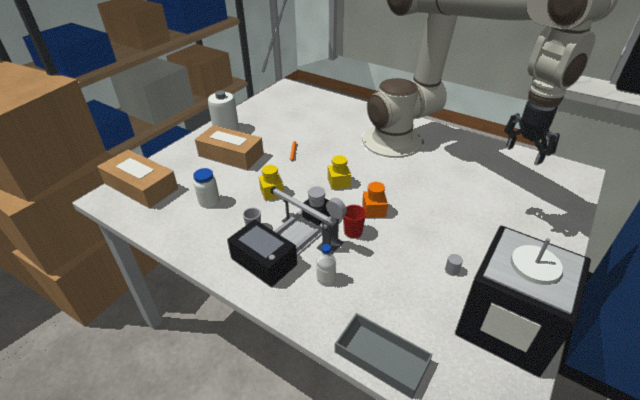

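View pics/top0.png

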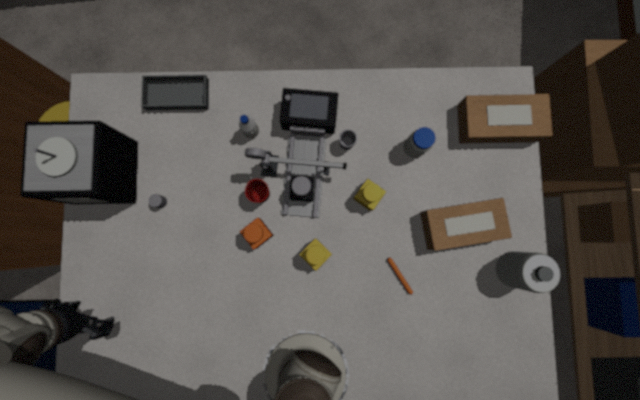

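Run:
```python
import cv2
a=cv2.imread("pics/top0.png")[90:280,190:430]; cv2.imwrite("pics/top0c.png",cv2.resize(a,None,fx=3.2,fy=3.1,interpolation=cv2.INTER_CUBIC)[:600,:800])
a=cv2.imread("pics/scene0.png")[120:290,190:420]; cv2.imwrite("pics/scene0c.png",cv2.resize(a,None,fx=3.4,fy=3.4,interpolation=cv2.INTER_CUBIC))
```

```text
(no output)
```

View pics/top0c.png

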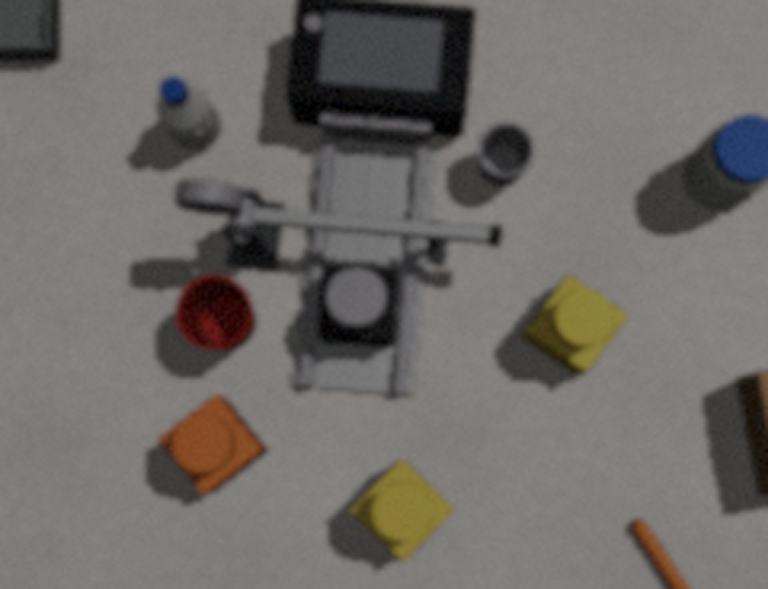

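View pics/scene0c.png

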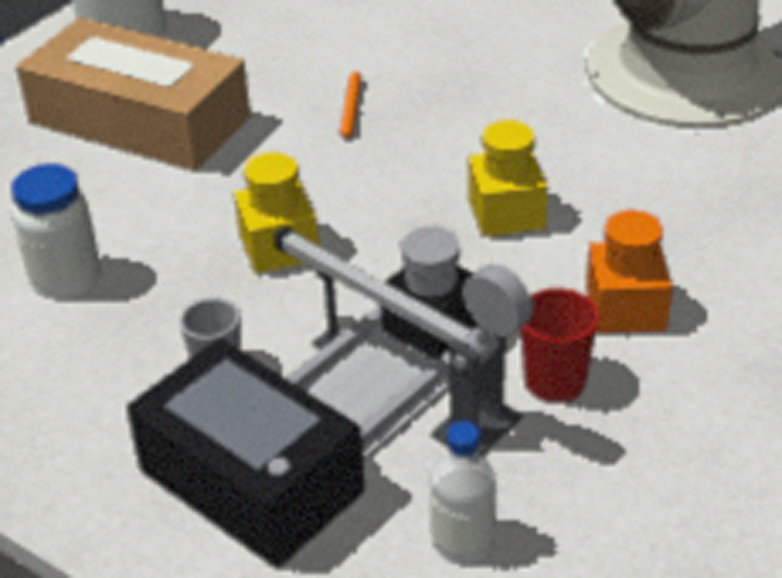

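The top picture shows the dock at columns 290-325, rows 110-215. The carrier candidates in it are black (301,190), yellow (370,195), yellow (315,254) and orange (256,234). Only the black one with the steel canister, in the lane before the bar, fits the description, and the crop confirms it. Next I'll measure the geometry.

```bash
cat > h.py <<'E'
import numpy as np,cv2
def cloud(c):
    K=c["camera_matrix"];T=c["world_from_camera"];z=c["z_map"]
    v,u=np.mgrid[0:400,0:640]
    P=np.stack([(u-K[0,2])/K[0,0]*z,-(v-K[1,2])/K[1,1]*z,-z],-1)
    W=P@T[:3,:3].T+T[:3,3]; W[z==0]=np.nan
    return W
def ray(c,uv,zw):
    K=c["camera_matrix"];T=c["world_from_camera"]
    d=T[:3,:3]@np.array([(uv[0]-K[0,2])/K[0,0],-(uv[1]-K[1,2])/K[1,1],-1]);o=T[:3,3]
    return o+d*(zw-o[2])/d[2]
E
python3 - <<'E'
from h import *
t=dict(np.load("top0.npz"));s=dict(np.load("scene0.npz"))
for n,uv,z in [("end",(344,164),.1),("piv",(266,159),.1),("dock",(304,169),0),("carm",(301,188),.038),("stop",(307,134),.03)]:
    print(n,ray(t,uv,z).round(4))
for n,uv,z in [("end",(271,188),.1),("piv",(330,220),.1),("carm",(315,208),.038)]:
    print("s",n,ray(s,uv,z).round(4))
for n,c in (("t",t),("s",s)):
    W=cloud(c)
    c0=ray(t,(301,188),.038)
    m=(abs(W[...,2]-.112)<.006)&(np.hypot(W[...,0]-c0[0],W[...,1]-c0[1])<.06)
    p=W[m]; print(n,"can",len(p),p.mean(0),p.min(0),p.max(0))
    # bar: z in .098-.118 
    a=ray(t,(344,164),.1);b=ray(t,(266,159),.1)
    d=(b-a)[:2];L=np.linalg.norm(d);d/=L;nn=np.array([-d[1],d[0]])
    q=W[...,:2]-a[:2]; al=q@d; ac=q@nn
    m=(al>-.03)&(al<L-.02)&(abs(ac)<.02)&(W[...,2]>.1)&(W[...,2]<.12)
    p=W[m]; l=cv2.fitLine(p[:,:2].astype(np.float32),cv2.DIST_HUBER,0,.01,.01).ravel()
    print(n,"bar",len(p),l,np.median(p[:,2]),"angle",np.degrees(np.arctan2(l[1],l[0])), "al", al[m].min())
    # stop top
    m=(abs(W[...,2]-.062)<.006)&(np.hypot(W[...,0]-.66+0,W[...,1]+.0)<2)
    c1=ray(t,(307,131),.062)
    m&=(abs(W[...,0]-c1[0])<.03)&(abs(W[...,1]-c1[1])<.06)
    p=W[m]; print(n,"stop",len(p),p.mean(0),p.min(0),p.max(0))
E
```

```text
end [ 0.614  -0.1217  0.1   ]
piv [0.632  0.1038 0.1   ]
dock [ 0.6197 -0.0031  0.    ]
carm [0.5542 0.0056 0.038 ]
stop [ 0.7241 -0.0146  0.03  ]
s end [ 0.6052 -0.1359  0.1   ]
s piv [0.6272 0.1003 0.1   ]
s carm [ 0.5504 -0.0056  0.038 ]
t can 273 [0.55268406 0.00430952 0.11118246] [ 0.52703008 -0.02004807  0.10662959] [0.57914585 0.02864316 0.11713598]
t bar 382 [ 0.10315935  0.99466485  0.6191536  -0.02347315] 0.10687049969002094 angle 84.078865 al -0.005576633127378871
t stop 177 [ 0.73289649 -0.01419506  0.06122816] [ 0.72129253 -0.07284043  0.05604913] [0.74431908 0.04209402 0.06796977]
s can 167 [0.55680166 0.00406961 0.11204385] [ 0.52734351 -0.02391991  0.10704348] [0.58170111 0.02839649 0.11614842]
s bar 306 [ 0.10204067  0.99478024  0.6261461  -0.00948105] 0.10740295427357516 angle 84.1433 al -0.008332768383022103<stdin>:23: RuntimeWarning: Mean of empty slice.
  ret = um.true_divide(
Traceback (most recent call last):
ValueError: zero-size array to reduction operation minimum which has no identity
```

Run:
```python
from h import *
t=dict(np.load("top0.npz"));s=dict(np.load("scene0.npz"))
O=np.array([.622,-.003]);X=np.array([.9947,-.103]);Y=np.array([.103,.9947])
W=[cloud(t).reshape(-1,3),cloud(s).reshape(-1,3)]
col=[t["pixels"].reshape(-1,3),s["pixels"].reshape(-1,3)]
for n,(u,v) in dict(yel1=(370,195),yel2=(315,254),orange=(256,234),red=(257,190),steel=(347,140),jar=(420,142),gel=(248,126)).items():
  c=ray(t,(u,v),.06)
  for w in W:
    m=(np.hypot(*(w[:,:2]-c[:2]).T)<.075)&(w[:,2]>.03)
    p=w[m]; d=np.c_[(p[:,:2]-O)@X,(p[:,:2]-O)@Y]
    if len(p): print(n,"dock x",np.percentile(d[:,0],[2,98]).round(3),"y",np.percentile(d[:,1],[2,98]).round(3),"z",p[:,2].max().round(3))
# height map in dock frame near bar free end, carrier
for w,nm in zip(W,"ts"):
  d=np.c_[(w[:,:2]-O)@X,(w[:,:2]-O)@Y,w[:,2]]
  m=(abs(d[:,0])<.03)&(abs(d[:,1]+.05)<.1)&(d[:,2]>.098)&(d[:,2]<.125)
  print(nm,"bar y-range",d[m][:,1].min(),"x med",np.median(d[m][:,0]))
  m=(abs(d[:,0]+.07)<.08)&(abs(d[:,1])<.04)&(d[:,2]>.06)&(d[:,2]<.072)
  p=d[m];print(nm,"block top",p.min(0) if len(p) else 0,p.max(0) if len(p) else 0)
```

```text
yel1 dock x [-0.11  -0.032] y [-0.243 -0.164] z 0.108
yel1 dock x [-0.094 -0.024] y [-0.242 -0.163] z 0.108
yel2 dock x [-0.3   -0.222] y [-0.098 -0.019] z 0.109
yel2 dock x [-0.283 -0.214] y [-0.099 -0.016] z 0.11
orange dock x [-0.255 -0.175] y [0.084 0.163] z 0.109
orange dock x [-0.237 -0.169] y [0.085 0.167] z 0.108
red dock x [-0.125 -0.019] y [0.096 0.162] z 0.113
red dock x [-0.123 -0.018] y [0.097 0.161] z 0.106
steel dock x [0.068 0.141] y [-0.149 -0.059] z 0.089
steel dock x [0.07  0.142] y [-0.153 -0.067] z 0.096
jar dock x [0.064 0.125] y [-0.365 -0.304] z 0.125
jar dock x [0.075 0.137] y [-0.365 -0.305] z 0.125
gel dock x [0.08  0.122] y [0.155 0.2  ] z 0.133
gel dock x [0.094 0.133] y [0.16  0.204] z 0.133
t bar y-range -0.12455904117089574 x med -0.0010500167227569773
t block top [-0.10451508 -0.03507949  0.06021647] [-0.03388546  0.03572184  0.07170372]
s bar y-range -0.127377149321284 x med 0.005337046072359853
s block top [-0.10500604 -0.03515874  0.06003775] [-0.03800986  0.03533948  0.07187063]
```

```bash
cat >> h.py <<'E'
from scipy.spatial.transform import Rotation as Rn
O=np.array([.622,-.003,0]);X=np.array([.9947,-.103,0]);Y=np.array([.103,.9947,0]);Z=np.array([0,0,1.])
def target(tip,A,flip=1):
    "tip in dock frame (m), A deg below horizontal -> TCP world pos,R"
    A=np.radians(A); p=np.cos(A)*X-np.sin(A)*Z; x=Y*flip
    R=np.c_[x,p,np.cross(x,p)]
    u,_,v=np.linalg.svd(R); R=u@v
    return O+tip[0]*X+tip[1]*Y+tip[2]*Z-.073*p,R
def now():
    from workcell import sensors
    o=sensors.get_obs(); return o,np.array(o["ee_pos"]),Rn.from_euler("xyz",o["tcp_rot"],degrees=True).as_matrix()
def delta(tip,A,flip=1):
    o,p,R=now(); tp,tR=target(tip,A,flip)
    return (R.T@(tp-p)*100).round(2),Rn.from_matrix(R.T@tR).as_rotvec(degrees=True).round(2)
def show():
    o,p,R=now(); t=p+.073*R[:,1]-O
    print("t",o["time"],"q",np.round(o["q"],1),"tcp",p.round(4),"tipdock",np.round([t@X,t@Y,t[2]],4),"down",np.degrees(np.arcsin(-R[2,1])).round(1),"F",np.round(o["wrist_force"],2),"open",round(o["opening"],4))
E
python3 - <<'E'
from h import *
show()
print(now()[2].round(3).tolist())
for f in (1,-1): print(delta((-.12,-.098,.30),60,f), target((-.12,-.098,.3),60,f)[0])
o,p,R=now(); print(R.T@(np.array([.40,.20,.33])-p)*100)
E
```

```text
t 0.7 q [65.   5.  10.1 95.1 -0.  90. ] tcp [0.2327 0.4984 0.3039] tipdock [-0.4389  0.4586  0.2309] down 90.0 F [-0.7   0.51  0.3 ] open 0.0855
[[0.423, 0.0, -0.906], [0.906, 0.0, 0.423], [0.0, -1.0, -0.0]]
(array([-43.34,  -5.93, -44.91]), array([-29.72, -18.68,  -5.  ])) [ 0.45623545 -0.0843611   0.36321985]
(array([-43.34,  -5.93, -44.91]), array([  7.03, 155.89, -41.77])) [ 0.45623545 -0.0843611   0.36321985]
[-19.95505836  -2.61060386 -27.78277768]
```

arm_command(rows=[-10,-2,-14,0,0,0,-1,-20,-3,-28,0,0,0,-1,-20,-3,-28,0,0,0,-1,-20,-3,-28,0,0,0,-1,-20,-3,-28,0,0,0,-1,-20,-3,-28,0,0,0,-1,-20,-3,-28,0,0,0,-1,-20,-3,-28,0,0,0,-1,-20,-3,-28,0,0,0,-1])

```text
time: 1.45
ee_pos: [0.4034, 0.1949, 0.3347]
tcp_rot: [-90.1, -0.0, 64.8]
wrist_force: [0.4, 0.4, -0.2]
opening: -0.0
```

Run:
```python
from h import *
show()
for f in (1,-1): print(delta((-.12,-.098,.30),60,f), target((-.12,-.098,.3),60,f)[0])
```

```text
t 1.45 q [25.8 -8.1  0.7 98.8 -0.1 51. ] tcp [0.4034 0.1949 0.3347] tipdock [-0.2377  0.1743  0.2617] down 89.9 F [ 0.36  0.37 -0.24] open -0.0
(array([-23.01,  -2.83, -16.68]), array([-29.62, -18.85,  -5.05])) [ 0.45623545 -0.0843611   0.36321985]
(array([-23.01,  -2.83, -16.68]), array([  7.1 , 155.75, -41.59])) [ 0.45623545 -0.0843611   0.36321985]
```

arm_command(rows=[-3,0,-2,-5,-3,-1,-1,-6,-1,-4,-10,-6,-2,-1,-10,-2,-7,-15,-9,-2.5,-1,-14,-2,-10,-20,-12,-3,-1,-18,-2.5,-13,-25,-16,-4,-1,-23,-2.8,-16.7,-29.6,-18.8,-5,-1,-23,-2.8,-16.7,-29.6,-18.8,-5,-1,-23,-2.8,-16.7,-29.6,-18.8,-5,-1,-23,-2.8,-16.7,-29.6,-18.8,-5,-1])

```text
time: 2.2
ee_pos: [0.4553, -0.0831, 0.362]
tcp_rot: [-119.9, 0.0, 83.9]
wrist_force: [-0.0, -0.2, -0.8]
opening: -0.0003
```

Run:
```python
from h import *
show()
for tip,A in [((-.07,-.098,.22),35),((-.07,-.098,.065),35)]: print(delta(tip,A), target(tip,A)[0])
```

```text
t 2.2 q [-11.6 -30.4 -17.7  72.9   2.7  -4.7] tcp [ 0.4553 -0.0831  0.362 ] tipdock [-0.1212 -0.097   0.2988] down 60.1 F [-0.01 -0.16 -0.83] open -0.0003
(array([-0.11, 10.07,  2.58]), array([-25.1 ,  -0.15,  -0.16])) [ 0.48279583 -0.0871114   0.26187108]
(array([-0.1 , 23.51, 10.31]), array([-25.1 ,  -0.15,  -0.16])) [ 0.48279583 -0.0871114   0.10687108]
```

arm_command(rows=[-0.1,2.5,0.6,-6,0,0,-1,-0.1,5,1.3,-12,0,0,-1,-0.1,7.5,1.9,-18,0,0,-1,-0.1,10,2.6,-25,0,0,-1,-0.1,10,2.6,-25,0,0,-1,-0.1,10,2.6,-25,0,0,-1,-0.1,10,2.6,-25,0,0,-1])

```text
time: 2.78
ee_pos: [0.4877, -0.0842, 0.267]
tcp_rot: [-144.8, 0.0, 84.3]
wrist_force: [-0.3, -1.1, 1.2]
opening: -0.0006
```

Run:
```python
from h import *
show()
from workcell import imaging
for n in ["scene","top"]:
    c=imaging.camera(n); cv2.imwrite(f"pics/{n}1.png",cv2.resize(c["pixels"][60:310,160:480],None,fx=2.4,fy=2.4,interpolation=cv2.INTER_CUBIC))
for tip,A in [((-.065,-.098,.06),35),((.02,-.098,.06),35)]: print(delta(tip,A), target(tip,A)[0])
```

```text
t 2.7833 q [-12.  -48.5 -48.7  35.1   5.2  -3.7] tcp [ 0.4877 -0.0842  0.267 ] tipdock [-0.0655 -0.0943  0.2249] down 35.2 F [-0.28 -1.14  1.21] open -0.0006
(array([-0.28,  9.6 , 13.82]), array([0.11, 0.15, 0.14])) [ 0.48776933 -0.0876264   0.10187108]
(array([-0.31, 16.57,  8.96]), array([0.11, 0.15, 0.14])) [ 0.57231883 -0.0963814   0.10187108]
```

View pics/scene1.png

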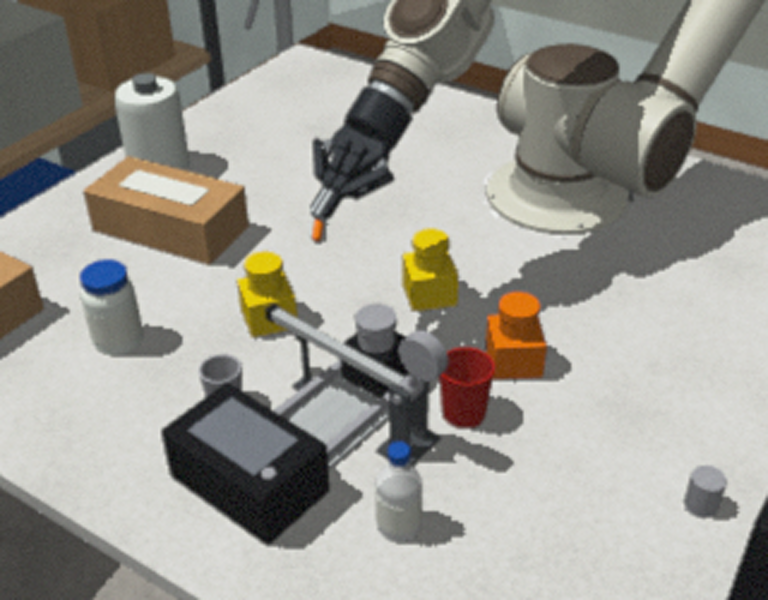

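View pics/top1.png

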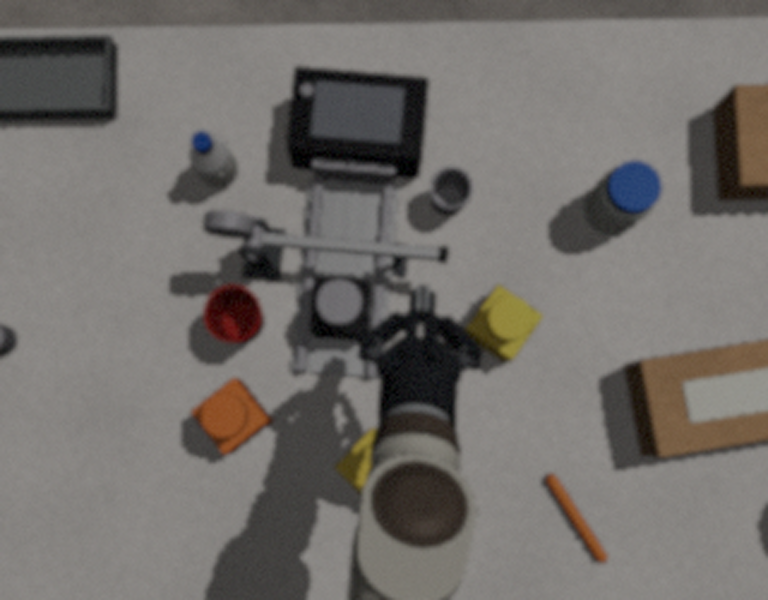

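```bash
cat > fk.py <<'E'
import numpy as np
from scipy.optimize import least_squares
D=[((4.98,10.05,95.1),(.5498,.3035)),((-8.1,.7,98.8),(.4480,.3347)),((-30.4,-17.7,72.9),(.4628,.362)),((-48.5,-48.7,35.1),(.4949,.267))]
def fk(q,p):
    a,b,c=np.radians([q[0],q[0]-q[1],q[0]-q[1]+q[2]])
    rot=lambda t,v:np.array([np.cos(t)*v[0]+np.sin(t)*v[1],-np.sin(t)*v[0]+np.cos(t)*v[1]])
    return np.array([0,p[0]])+rot(a,p[1:3])+rot(b,p[3:5])+rot(c,[p[5],p[6]])
f=lambda p:np.concatenate([np.array([fk(q,p)-np.array(x) for q,x in D]).ravel(),1e-3*np.array([p[6],p[1],p[0]-.3])])
s=least_squares(f,[.3,0,.45,.4,0,.2,0])
P=s.x
def ik(r,z,A,q0=(-40,-30,50)):
    g=lambda q:np.r_[fk(q,P)-[r,z],np.radians(q[0]-q[1]+q[2]-A)]
    s=least_squares(g,q0); return s.x.round(1),np.abs(s.fun).max()
if __name__=="__main__":
    print(P.round(3),np.abs(f(P)).max())
    from h import *
    for tip,A in [((-.025,-.098,.06),35),((-.025,-.098,.06),45),((-.025,-.098,.06),55),((.02,-.098,.06),35),((.02,-.098,.06),45),((.02,-.03,.26),35),((.02,-.03,.26),45),((.02,-.03,.26),55),((.02,.01,.30),35),((.02,.01,.30),45),((-.12,0,.05),55),((.04,0,.05),55),((-.12,0,.05),70)]:
        t=target(tip,A)[0]; print(tip,A,ik(np.hypot(*t[:2]),t[2],A))
E
python3 fk.py
```

```text
[ 0.162  0.002  0.421  0.518  0.034  0.357 -0.002] 0.00031071350197930947
(-0.025, -0.098, 0.06) 35 (array([-34. , -60.9,   8.1]), np.float64(1.9133650071279096e-07))
(-0.025, -0.098, 0.06) 45 (array([-28.5, -51.1,  22.4]), np.float64(1.8324503442412876e-08))
(-0.025, -0.098, 0.06) 55 (array([-21.1, -40.7,  35.4]), np.float64(3.697573885963479e-09))
(0.02, -0.098, 0.06) 35 (array([-24.6, -55.5,   4. ]), np.float64(8.228582214636626e-07))
(0.02, -0.098, 0.06) 45 (array([-20.5, -45.9,  19.6]), np.float64(5.113440418313964e-08))
(0.02, -0.03, 0.26) 35 (array([-33.5, -37.9,  30.6]), np.float64(1.4755073407535235e-07))
(0.02, -0.03, 0.26) 45 (array([-25.9, -27. ,  43.9]), np.float64(1.2122352566201755e-09))
(0.02, -0.03, 0.26) 55 (array([-17.2, -15.6,  56.6]), np.float64(1.8194146783612197e-07))
(0.02, 0.01, 0.3) 35 (array([-32.8, -33.1,  34.7]), np.float64(8.61026561160827e-09))
(0.02, 0.01, 0.3) 45 (array([-24.9, -21.9,  48. ]), np.float64(2.8537408380824303e-08))
(-0.12, 0, 0.05) 55 (array([-37.2, -51.5,  40.7]), np.float64(3.468830639397069e-10))
(0.04, 0, 0.05) 55 (array([-10.3, -33.5,  31.8]), np.float64(1.2331407270305128e-08))
(-0.12, 0, 0.05) 70 (array([-21.5, -36.3,  55.2]), np.float64(4.445963458499236e-10))
```

Run:
```python
from h import *
show()
for tip in [(-.035,-.098,.15),(-.035,-.098,.048),(.008,-.098,.048)]: print(delta(tip,40))
```

```text
t 2.8833 q [-12.1 -48.5 -48.5  35.1   5.2  -3.7] tcp [ 0.4884 -0.0847  0.2701] tipdock [-0.0646 -0.0949  0.2284] down 34.9 F [ 0.19 -0.57  0.73] open -0.0003
(array([-0.3 ,  6.94,  4.08]), array([5.11, 0.15, 0.14]))
(array([-0.29, 12.77, 12.45]), array([5.11, 0.15, 0.14]))
(array([-0.31, 16.3 ,  9.99]), array([5.11, 0.15, 0.14]))
```

arm_command(rows=[-0.1,2.3,1.4,1.7,0,0,-1,-0.2,4.6,2.8,3.5,0,0,-1,-0.3,6.9,4.1,5.1,0,0,-1,-0.3,8.9,6.9,5.1,0,0,-1,-0.3,10.9,9.7,5.1,0,0,-1,-0.3,12.8,12.4,5.1,0,0,-1,-0.3,12.8,12.4,5.1,0,0,-1,-0.3,12.8,12.4,5.1,0,0,-1])

```text
time: 3.55
ee_pos: [0.5209, -0.0915, 0.0897]
tcp_rot: [-139.6, 0.0, 84.2]
wrist_force: [0.5, -0.4, 0.0]
opening: -0.0001
```

Run:
```python
from h import *
show()
from workcell import imaging
for n in ["scene","top","wrist"]:
    c=imaging.camera(n); a=c["pixels"] if n=="wrist" else c["pixels"][120:280,200:420]
    cv2.imwrite(f"pics/{n}2.png",cv2.resize(a,None,fx=1 if n=="wrist" else 3.5,fy=1 if n=="wrist" else 3.5,interpolation=cv2.INTER_CUBIC))
print(delta((.008,-.098,.048),40))
```

```text
t 3.55 q [-11.8 -32.3 -58.2  14.7   4.6  -3.9] tcp [ 0.5209 -0.0915  0.0897] tipdock [-0.0359 -0.0983  0.0425] down 40.4 F [ 0.52 -0.4   0.02] open -0.0001
(array([ 0.06,  3.12, -2.9 ]), array([-0.05,  0.12,  0.09]))
```

View pics/scene2.png

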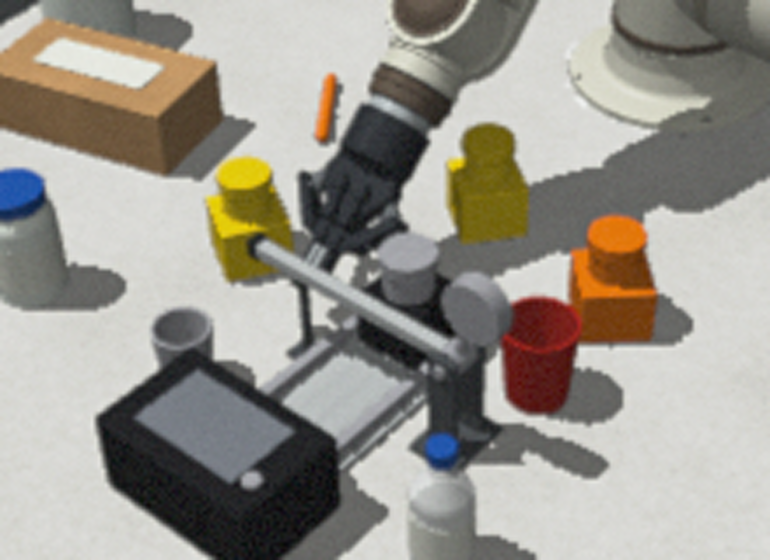

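View pics/top2.png

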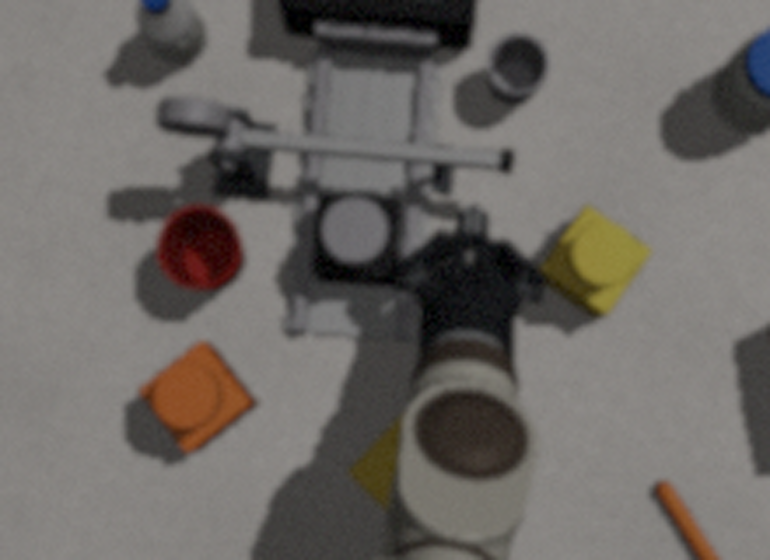

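View pics/wrist2.png

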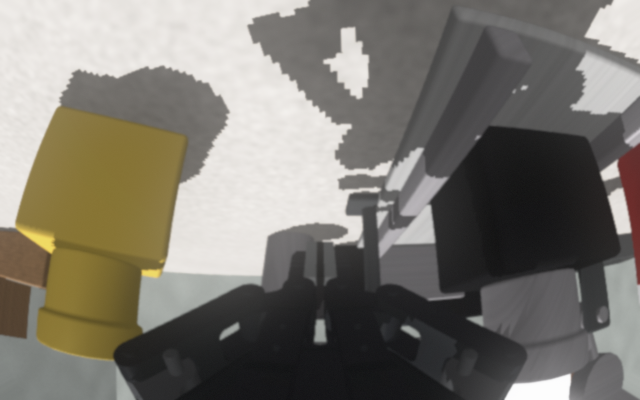

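arm_command(rows=[0,0.8,-0.7,0,0,0,-1,0,1.6,-1.5,0,0,0,-1,0,2.4,-2.2,0,0,0,-1,0.1,3.1,-2.9,0,0,0,-1,0.1,3.1,-2.9,0,0,0,-1,0.1,3.1,-2.9,0,0,0,-1])

```text
time: 4.2
ee_pos: [0.563, -0.0949, 0.0921]
tcp_rot: [-139.8, 0.0, 84.2]
wrist_force: [0.1, -0.3, 0.4]
opening: 0.0001
```

```bash
cat > arc.py <<'E'
from h import *
import sys
def tip(th,s=.195):
    y=.11-s*np.cos(th)-.008*np.sin(th); z=.10+s*np.sin(th)-.008*np.cos(th)
    return (.008,y-.013,z-.027)
if __name__=="__main__":
    show()
    for th in map(float,sys.argv[1:]): print(th,np.round(tip(th),3),delta(tip(th),40)[0].round(1),delta(tip(th),40)[1])
E
python3 arc.py 0 .1 .2 .3 .4
python3 - <<'E'
from h import *
from workcell import imaging
c=imaging.camera("wrist"); cv2.imwrite("pics/wrist3.png",c["pixels"])
c=imaging.camera("scene"); cv2.imwrite("pics/scene3.png",cv2.resize(c["pixels"][150:260,230:390],None,fx=4.5,fy=4.5,interpolation=cv2.INTER_CUBIC))
E
```

```text
t 4.2 q [-11.1 -24.1 -53.2  11.3   4.   -3.4] tcp [ 0.563  -0.0949  0.0921] tipdock [ 0.0065 -0.0973  0.045 ] down 40.2 F [ 0.08 -0.31  0.41] open 0.0001
0.0 [ 0.008 -0.098  0.065] [-0.  -1.2 -1.6] [-0.24  0.11  0.11]
0.1 [ 0.008 -0.098  0.085] [-0.  -2.4 -3.1] [-0.24  0.11  0.11]
0.2 [ 0.008 -0.096  0.104] [ 0.2 -3.7 -4.6] [-0.24  0.11  0.11]
0.3 [ 0.008 -0.092  0.123] [ 0.6 -4.9 -6. ] [-0.24  0.11  0.11]
0.4 [ 0.008 -0.086  0.142] [ 1.2 -6.1 -7.4] [-0.24  0.11  0.11]
```

View pics/wrist3.png

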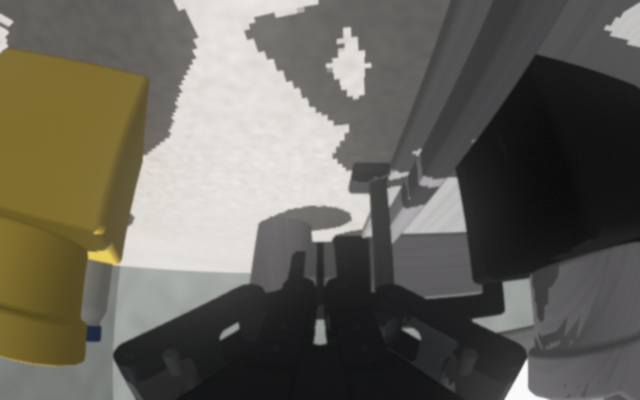

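View pics/scene3.png

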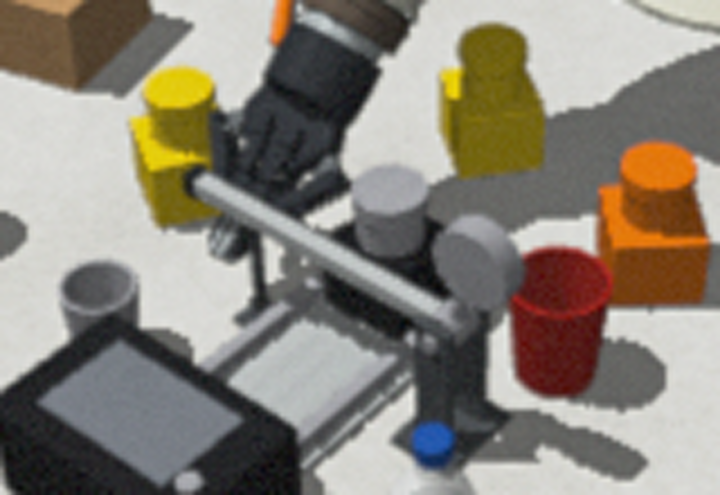

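arm_command(rows=[0,-0.4,-0.5,0,0,0,-1,0,-0.8,-1.1,0,0,0,-1,0,-1.2,-1.6,0,0,0,-1,0,-1.6,-2.1,0,0,0,-1,0,-2.0,-2.6,0,0,0,-1,0,-2.4,-3.1,0,0,0,-1,0.1,-2.8,-3.6,0,0,0,-1,0.1,-3.3,-4.1,0,0,0,-1,0.2,-3.7,-4.6,0,0,0,-1,0.2,-3.7,-4.6,0,0,0,-1])

```text
time: 5.13
ee_pos: [0.5642, -0.0928, 0.1505]
tcp_rot: [-139.7, 0.0, 84.2]
wrist_force: [-2.5, 0.0, -0.1]
opening: -0.0004
```

```bash
python3 arc.py .3 .4 .5 .6 .7
python3 - <<'E'
from h import *
from workcell import imaging
c=imaging.camera("scene"); cv2.imwrite("pics/scene4.png",cv2.resize(c["pixels"][130:260,230:390],None,fx=4.5,fy=4.5,interpolation=cv2.INTER_CUBIC))
E
```

```text
t 5.1333 q [-10.8 -28.1 -48.8  19.7   3.8  -3.2] tcp [ 0.5642 -0.0928  0.1505] tipdock [ 0.0075 -0.0951  0.1033] down 40.3 F [-2.52  0.03 -0.13] open -0.0004
0.3 [ 0.008 -0.092  0.123] [ 0.4 -1.2 -1.5] [-0.28  0.11  0.12]
0.4 [ 0.008 -0.086  0.142] [ 1.  -2.4 -2.9] [-0.28  0.11  0.12]
0.5 [ 0.008 -0.078  0.159] [ 1.7 -3.6 -4.3] [-0.28  0.11  0.12]
0.6 [ 0.008 -0.068  0.177] [ 2.7 -4.7 -5.6] [-0.28  0.11  0.12]
0.7 [ 0.008 -0.057  0.193] [ 3.8 -5.7 -6.8] [-0.28  0.11  0.12]
```

View pics/scene4.png

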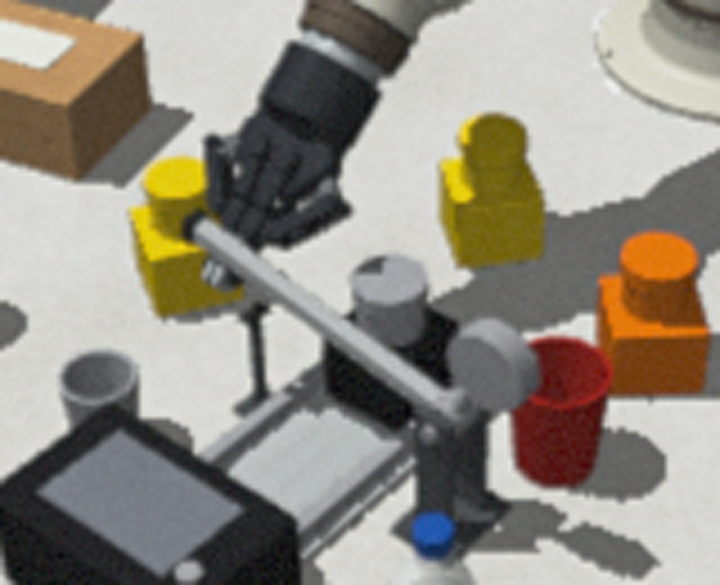

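The picture shows the bar lifted off the rest post, lying on the fingers, so I continue along the arc.

arm_command(rows=[0.1,-0.4,-0.5,0,0,0,-1,0.3,-0.8,-1.0,0,0,0,-1,0.4,-1.2,-1.5,0,0,0,-1,0.7,-1.8,-2.2,0,0,0,-1,1.0,-2.4,-2.9,0,0,0,-1,1.3,-3.0,-3.6,0,0,0,-1,1.7,-3.6,-4.3,0,0,0,-1,2.2,-4.2,-5.0,0,0,0,-1,2.7,-4.7,-5.6,0,0,0,-1,3.2,-5.2,-6.2,0,0,0,-1,3.8,-5.7,-6.8,0,0,0,-1,3.8,-5.7,-6.8,0,0,0,-1])

```text
time: 6.18
ee_pos: [0.569, -0.0541, 0.2401]
tcp_rot: [-139.8, -0.0, 84.3]
wrist_force: [0.1, 0.8, -0.3]
opening: -0.0
```

```bash
python3 arc.py .8 .9 1 1.1 1.2 1.3
python3 - <<'E'
from h import *
from workcell import imaging
c=imaging.camera("scene"); cv2.imwrite("pics/scene5.png",cv2.resize(c["pixels"][110:260,230:390],None,fx=4,fy=4,interpolation=cv2.INTER_CUBIC))
E
```

```text
t 6.1833 q [ -5.3 -31.4 -40.7  30.9  -0.3   0.3] tcp [ 0.569  -0.0541  0.2401] tipdock [ 0.0083 -0.0561  0.193 ] down 40.2 F [ 0.1   0.81 -0.32] open -0.0
0.8 [ 0.008 -0.045  0.207] [ 1.2 -1.  -1. ] [-0.2   0.12  0.17]
0.9 [ 0.008 -0.03   0.221] [ 2.6 -1.8 -2.1] [-0.2   0.12  0.17]
1.0 [ 0.008 -0.015  0.233] [ 4.1 -2.6 -3. ] [-0.2   0.12  0.17]
1.1 [0.008 0.001 0.243] [ 5.8 -3.2 -3.8] [-0.2   0.12  0.17]
1.2 [0.008 0.019 0.252] [ 7.5 -3.8 -4.5] [-0.2   0.12  0.17]
1.3 [0.008 0.037 0.259] [ 9.3 -4.2 -5. ] [-0.2   0.12  0.17]
```

View pics/scene5.png

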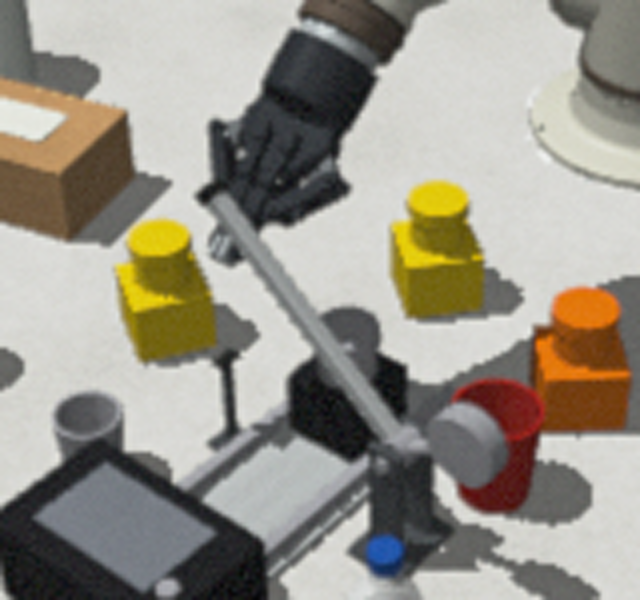

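The bar is at about 0.7 rad and resting on the fingers. I'll take it on past the balance point.

arm_command(rows=[0.6,-0.5,-0.5,0,0,0,-1,1.2,-1.0,-1.0,0,0,0,-1,1.9,-1.4,-1.6,0,0,0,-1,2.6,-1.8,-2.1,0,0,0,-1,3.3,-2.2,-2.5,0,0,0,-1,4.1,-2.6,-3.0,0,0,0,-1,4.9,-2.9,-3.4,0,0,0,-1,5.8,-3.2,-3.8,0,0,0,-1,6.6,-3.5,-4.2,0,0,0,-1,7.5,-3.8,-4.5,0,0,0,-1,7.5,-3.8,-4.5,0,0,0,-1,7.5,-3.8,-4.5,0,0,0,-1])

```text
time: 7.23
ee_pos: [0.5761, 0.0201, 0.2962]
tcp_rot: [-139.6, 0.0, 84.3]
wrist_force: [0.1, -0.4, -0.2]
opening: 0.0002
```

Run:
```python
from h import *
from workcell import imaging
show()
c=imaging.camera("scene"); cv2.imwrite("pics/scene6.png",cv2.resize(c["pixels"][90:260,230:390],None,fx=3.5,fy=3.5,interpolation=cv2.INTER_CUBIC))
print(delta((-.13,.01,.26),40),delta((-.16,-0.0,.26),70))
```

```text
t 7.2333 q [  5.  -30.4 -33.7  37.6  -8.1   7. ] tcp [0.5761 0.0201 0.2962] tipdock [0.0075 0.0185 0.2489] down 40.4 F [ 0.13 -0.42 -0.18] open 0.0002
(array([ -0.74, -11.21,   8.09]), array([-0.43,  0.12,  0.13])) (array([ -1.75, -12.55,   6.38]), array([29.57,  0.15,  0.1 ]))
```

View pics/scene6.png

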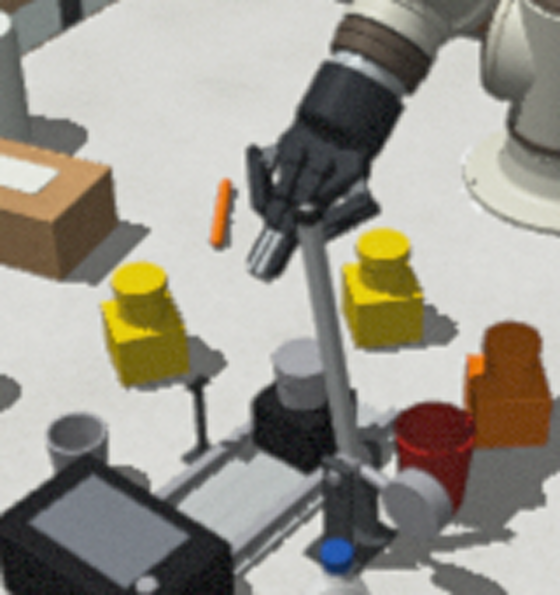

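The bar now leans past the fingers, close to upright. I'll draw back and check it before pushing the carrier.

Run:
```python
from h import *
from fk import ik
for tip,A in [((-.05,.0,.25),50),((-.122,.008,.2),60),((-.122,.008,.05),60),((.04,.008,.05),60)]:
    t=target(tip,A)[0]; print(tip,A,ik(np.hypot(*t[:2]),t[2],A),delta(tip,A))
```

```text
(-0.05, 0.0, 0.25) 50 (array([-31.6, -28.8,  52.8]), np.float64(1.5376645512432674e-09)) (array([-1.77, -4.37,  2.39]), array([9.57, 0.13, 0.12]))
(-0.122, 0.008, 0.2) 60 (array([-33. , -30.4,  62.6]), np.float64(1.8525830042248614e-07)) (array([-0.95, -6.29,  9.63]), array([19.57,  0.14,  0.11]))
(-0.122, 0.008, 0.05) 60 (array([-32.1, -46.5,  45.5]), np.float64(3.8352425402177204e-10)) (array([-0.95,  3.44, 21.05]), array([19.57,  0.14,  0.11]))
(0.04, 0.008, 0.05) 60 (array([ -6.5, -27.9,  38.7]), np.float64(4.570553421845425e-09)) (array([-1.  , 15.77, 10.54]), array([19.57,  0.14,  0.11]))
```

arm_command(rows=[-0.9,-0.5,0.3,1,0,0,-1,-1.4,-2.2,1.2,5,0,0,-1,-1.7,-4.4,2.4,9.6,0,0,-1,-1.4,-5,4.8,13,0,0,-1,-1.2,-5.7,7.2,16,0,0,-1,-1,-6.3,9.6,19.6,0,0,-1,-1,-6.3,9.6,19.6,0,0,-1,-1,-6.3,9.6,19.6,0,0,-1])

```text
time: 7.95
ee_pos: [0.4653, 0.0203, 0.2634]
tcp_rot: [-120.0, 0.0, 84.2]
wrist_force: [1.5, -0.4, 0.3]
opening: 0.0004
```

Run:
```python
from h import *
from workcell import imaging
show()
for n in ("scene","top"):
    c=imaging.camera(n); cv2.imwrite(f"pics/{n}7.png",cv2.resize(c["pixels"][90:260,200:390],None,fx=3.5,fy=3.5,interpolation=cv2.INTER_CUBIC))
    if n=="scene":
        w=cloud(c).reshape(-1,3); d=np.c_[(w-O)@X,(w-O)@Y,w[:,2]]
        m=(abs(d[:,0])<.025)&(d[:,1]>.03)&(d[:,1]<.16)&(d[:,2]>.2)&(d[:,2]<.4); p=d[m]
        print(len(p),p[:,2].max(),np.polyfit(p[:,2],p[:,1],1), p.mean(0))
print(delta((-.122,.008,.05),60))
```

```text
t 7.95 q [  4.9 -32.7 -30.1  63.   -5.3   9.3] tcp [0.4653 0.0203 0.2634] tipdock [-0.1217  0.0071  0.2002] down 60.0 F [ 1.5  -0.38  0.34] open 0.0004
331 0.33656751708616384 [-0.08856583  0.12005949] [0.00504653 0.09571448 0.2748804 ]
(array([ 0.09, 13.02,  7.65]), array([0.11, 0.1 , 0.07]))
```

View pics/scene7.png

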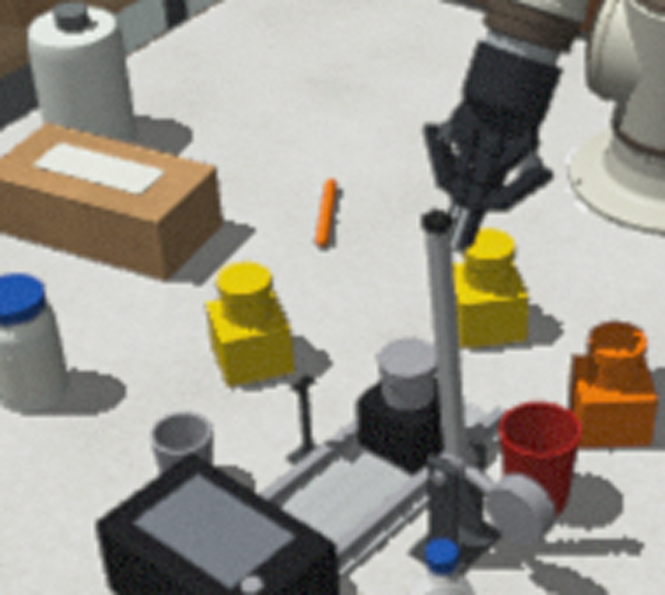

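View pics/top7.png

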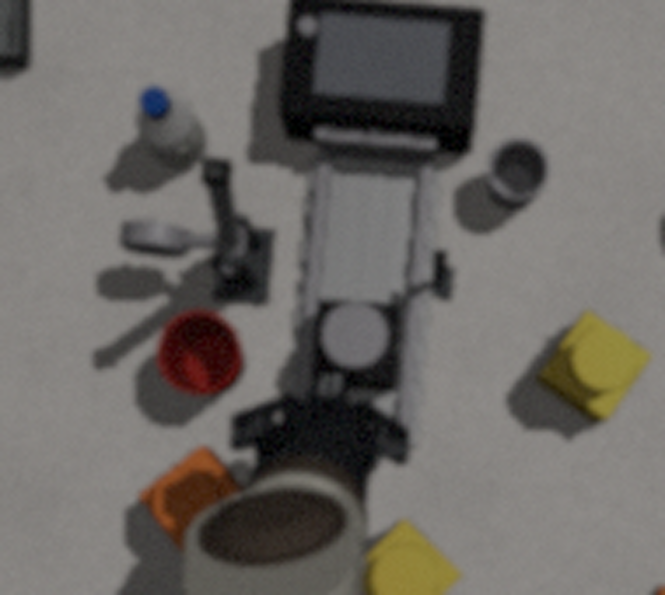

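The bar stands at 1.48 rad by itself. Next I lower the fingers behind the carrier.

arm_command(rows=[0,2.6,1.5,0,0,0,-1,0,5.2,3,0,0,0,-1,0,7.8,4.6,0,0,0,-1,0,10.4,6.1,0,0,0,-1,0.1,12,7.1,0,0,0,-1,0.1,13,7.7,0,0,0,-1,0.1,13,7.7,0,0,0,-1,0.1,13,7.7,0,0,0,-1])

```text
time: 8.72
ee_pos: [0.464, 0.0216, 0.1129]
tcp_rot: [-120.0, 0.0, 84.2]
wrist_force: [1.4, 1.4, -0.4]
opening: 0.0001
```

Run:
```python
from h import *
from workcell import imaging
show()
for n in ("scene","wrist"):
    c=imaging.camera(n); cv2.imwrite(f"pics/{n}8.png",cv2.resize(c["pixels"][100:270,220:410],None,fx=3.5,fy=3.5,interpolation=cv2.INTER_CUBIC) if n=="scene" else c["pixels"])
for x in (-.08,-.04,0,.025): print(x,delta((x,.008,.05),60))
```

```text
t 8.7167 q [  5.1 -32.1 -46.4  46.1  -5.4   9.5] tcp [0.464  0.0216 0.1129] tipdock [-0.1232  0.0082  0.0497] down 60.0 F [ 1.4   1.39 -0.45] open 0.0001
-0.08 (array([-0.04,  2.24, -3.62]), array([0.14, 0.1 , 0.08]))
-0.04 (array([-0.05,  4.25, -7.08]), array([0.14, 0.1 , 0.08]))
0 (array([ -0.06,   6.26, -10.54]), array([0.14, 0.1 , 0.08]))
0.025 (array([ -0.06,   7.51, -12.7 ]), array([0.14, 0.1 , 0.08]))
```

View pics/scene8.png

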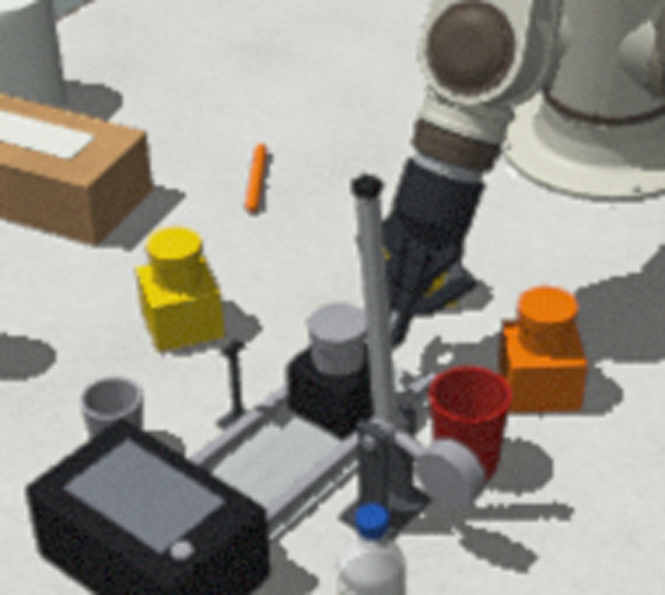

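View pics/wrist8.png

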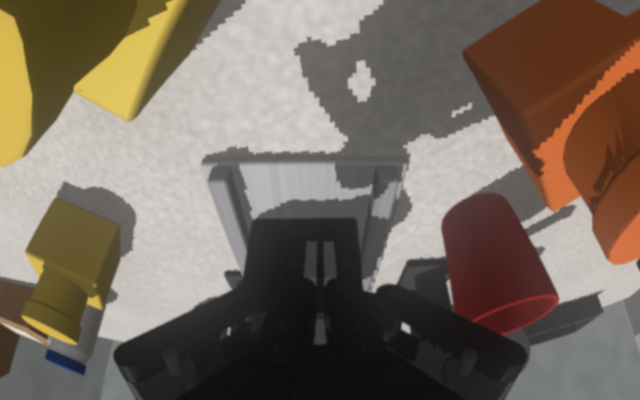

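arm_command(rows=[0,0.3,-0.5,0,0,0,-1,0,0.6,-1,0,0,0,-1,0,0.9,-1.5,0,0,0,-1,0,1.2,-2,0,0,0,-1,0,1.6,-2.7,0,0,0,-1,0,2,-3.4,0,0,0,-1,0,2.4,-4.1,0,0,0,-1,0,2.8,-4.8,0,0,0,-1,0,3.2,-5.5,0,0,0,-1,0,3.6,-6.1,0,0,0,-1,0,4,-6.7,0,0,0,-1,0,4.2,-7.1,0,0,0,-1])

```text
time: 9.82
ee_pos: [0.5465, 0.0133, 0.1114]
tcp_rot: [-120.0, 0.0, 84.2]
wrist_force: [-3.5, 1.5, 1.1]
opening: -0.0001
```

Run:
```python
from h import *
from workcell import imaging
show()
for n in ("scene","top","wrist"):
    c=imaging.camera(n); cv2.imwrite(f"pics/{n}9.png",cv2.resize(c["pixels"][100:270,220:410],None,fx=3.5,fy=3.5,interpolation=cv2.INTER_CUBIC) if n!="wrist" else c["pixels"])
for x in (-.02,0,.01,.025,.03): print(x,delta((x,.008,.05),60))
```

```text
t 9.8167 q [  3.1 -18.2 -37.6  40.9  -4.4   7.7] tcp [0.5465 0.0133 0.1114] tipdock [-0.0403  0.0085  0.0482] down 60.0 F [-3.53  1.52  1.08] open -0.0001
-0.02 (array([-0.04,  0.89, -1.88]), array([-0.02,  0.11,  0.05]))
0 (array([-0.04,  1.89, -3.61]), array([-0.02,  0.11,  0.05]))
0.01 (array([-0.04,  2.39, -4.48]), array([-0.02,  0.11,  0.05]))
0.025 (array([-0.05,  3.14, -5.77]), array([-0.02,  0.11,  0.05]))
0.03 (array([-0.05,  3.39, -6.21]), array([-0.02,  0.11,  0.05]))
```

View pics/scene9.png

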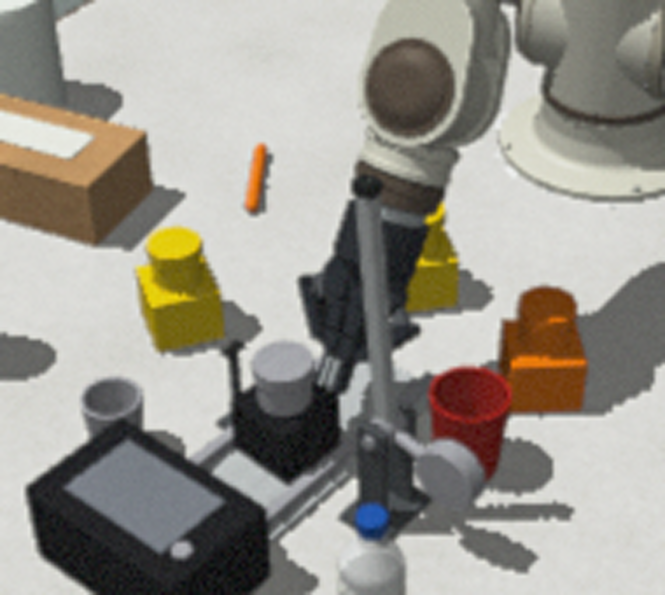

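View pics/wrist9.png

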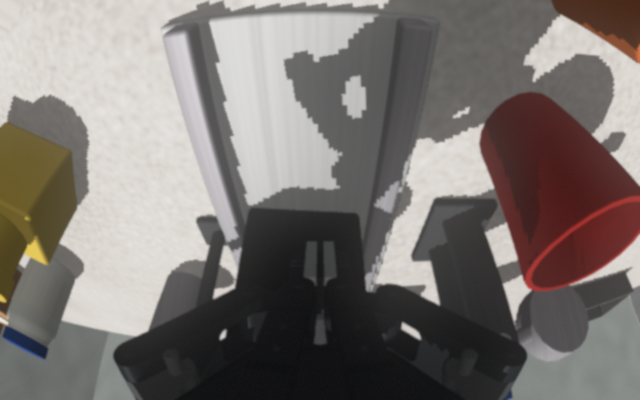

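View pics/top9.png

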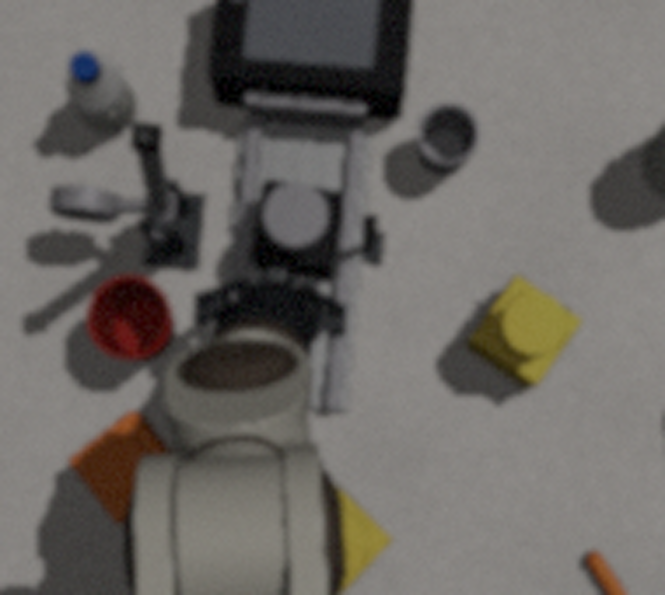

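arm_command(rows=[0,0.3,-0.6,0,0,0,-1,0,0.6,-1.2,0,0,0,-1,0,0.9,-1.8,0,0,0,-1,0,1.2,-2.4,0,0,0,-1,0,1.5,-3,0,0,0,-1,0,1.8,-3.6,0,0,0,-1,0,2.1,-4.1,0,0,0,-1,0,2.4,-4.5,0,0,0,-1,0,2.6,-4.8,0,0,0,-1,0,2.7,-5,0,0,0,-1])

```text
time: 10.8
ee_pos: [0.6027, 0.0076, 0.1132]
tcp_rot: [-120.0, 0.0, 84.2]
wrist_force: [-3.3, 1.2, 0.2]
opening: -0.0001
```

Run:
```python
from h import *
from workcell import imaging
show()
for n in ("scene","top"):
    c=imaging.camera(n); cv2.imwrite(f"pics/{n}10.png",cv2.resize(c["pixels"][100:270,220:410],None,fx=3.5,fy=3.5,interpolation=cv2.INTER_CUBIC))
    w=cloud(c).reshape(-1,3); d=np.c_[(w-O)@X,(w-O)@Y,w[:,2]]
    m=(d[:,0]>.0)&(d[:,0]<.11)&(abs(d[:,1])<.04)&(abs(d[:,2]-.112)<.006); p=d[m]; print(n,p.mean(0),p.min(0),p.max(0))
for x in (.02,.026,.03): print(x,delta((x,.008,.05),60))
```

```text
t 10.8 q [  2.1  -9.8 -30.7  39.3  -3.9   6.8] tcp [0.6027 0.0076 0.1132] tipdock [0.0161 0.0087 0.0499] down 60.0 F [-3.32  1.22  0.25] open -0.0001
scene [ 0.06100998 -0.00127798  0.11239464] [ 3.76278946e-05 -2.99910657e-02  1.06092648e-01] [0.08775265 0.02310781 0.11786017]
top [ 0.05811268 -0.00242942  0.1119989 ] [ 0.03219661 -0.02754749  0.10671274] [0.08377006 0.0227709  0.11742098]
0.02 (array([-0.06,  0.2 , -0.34]), array([-0.01,  0.12,  0.06]))
0.026 (array([-0.06,  0.5 , -0.86]), array([-0.01,  0.12,  0.06]))
0.03 (array([-0.06,  0.7 , -1.21]), array([-0.01,  0.12,  0.06]))
```

View pics/scene10.png

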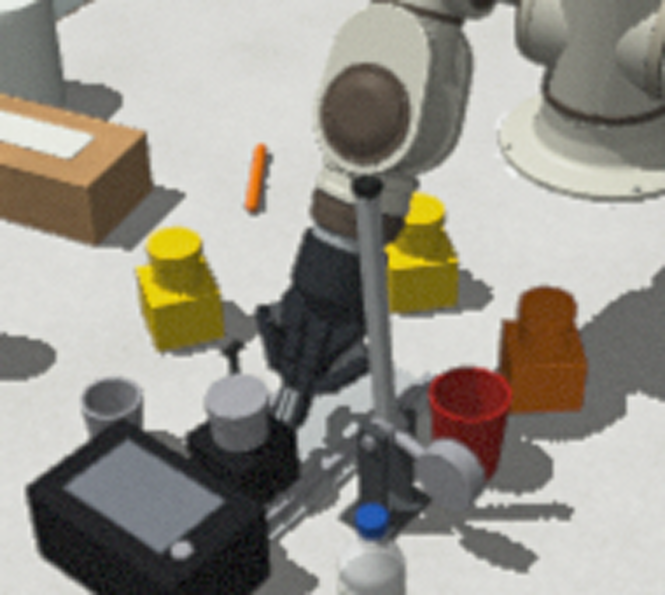

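View pics/top10.png

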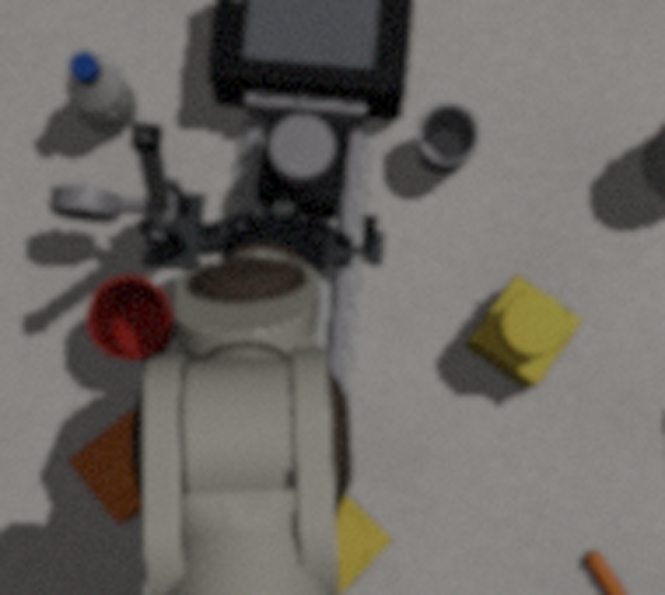

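Run:
```python
from h import *
from workcell import imaging
c=imaging.camera("top"); cv2.imwrite("pics/top11.png",cv2.resize(c["pixels"][140:185,255:335],None,fx=10,fy=10,interpolation=cv2.INTER_CUBIC))
d=cloud(c); 
D=np.stack([(d-O)@X,(d-O)@Y,d[...,2]],-1)
for r in range(155,174,2):
    print(r,[ (int(q[1]*1000),int(q[2]*1000)) for q in D[r,262:334:3]], "x",int(D[r,300,0]*1000))
```

```text
155 [(107, 178), (98, 180), (101, 106), (96, 84), (97, 8), (88, 2), (79, -1), (70, -4), (59, 5), (48, 24), (40, 12), (27, 65), (18, 66), (9, 68), (0, 69), (-8, 70), (-17, 65), (-26, 65), (-35, 52), (-43, 21), (-53, 7), (-62, 2), (-71, 0), (-81, 3)] x 26
157 [(111, 150), (101, 157), (100, 107), (98, 60), (97, 4), (87, 9), (78, 0), (68, 3), (59, 5), (48, 21), (40, 6), (28, 39), (19, 45), (9, 59), (0, 60), (-8, 63), (-18, 67), (-27, 70), (-35, 22), (-44, 22), (-53, 2), (-63, 0), (-72, 0), (-81, 0)] x 21
159 [(115, 122), (106, 127), (100, 106), (102, 29), (95, 12), (87, 3), (78, -4), (68, 0), (58, 6), (48, 18), (39, 11), (29, 15), (16, 72), (7, 72), (0, 62), (-8, 41), (-17, 43), (-27, 52), (-35, 9), (-44, 22), (-54, 7), (-63, 1), (-73, -1), (-82, 0)] x 12
161 [(116, 109), (107, 112), (100, 105), (105, 5), (95, 7), (85, 8), (77, -2), (68, -1), (48, 103), (39, 104), (31, 101), (23, 98), (14, 101), (5, 95), (-2, 95), (-7, 9), (-17, 22), (-27, 30), (-35, 6), (-45, 25), (-54, 7), (-63, 90), (-73, 1), (-83, 0)] x 4Traceback (most recent call last):
  File "<stdin>", line 7, in <module>
ValueError: cannot convert float NaN to integer
```

View pics/top11.png

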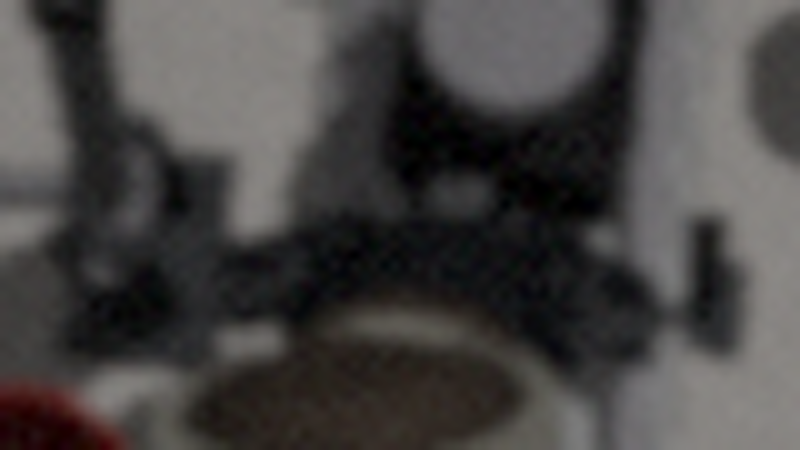

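The knuckles clear the cheek (y 0.097) and the rest post (y -0.060). I'll push the last 12 mm slowly.

arm_command(rows=[0,0.2,-0.3,0,0,0,-1,0,0.3,-0.5,0,0,0,-1,0,0.4,-0.7,0,0,0,-1,0,0.5,-0.8,0,0,0,-1,0,0.5,-0.9,0,0,0,-1,0,0.5,-0.9,0,0,0,-1])

```text
time: 11.45
ee_pos: [0.6124, 0.0066, 0.1133]
tcp_rot: [-119.9, 0.0, 84.2]
wrist_force: [-2.9, 0.3, -0.7]
opening: -0.0002
```

```bash
cat > meas.py <<'E'
from h import *
from workcell import imaging
show()
for n in ("scene","top"):
    c=imaging.camera(n)
    w=cloud(c).reshape(-1,3); d=np.c_[(w-O)@X,(w-O)@Y,w[:,2]]
    m=(d[:,0]>.02)&(d[:,0]<.11)&(abs(d[:,1])<.04)&(abs(d[:,2]-.112)<.006); p=d[m]; print(n,p.mean(0).round(4),np.percentile(p,[2,98],axis=0).round(4)[:,0])
E
python3 meas.py
```

```text
t 11.45 q [  2.   -8.4 -29.5  39.2  -3.9   6.7] tcp [0.6124 0.0066 0.1133] tipdock [0.0259 0.0087 0.0501] down 60.1 F [-2.9   0.28 -0.67] open -0.0002
scene [ 0.0715 -0.0022  0.1121] [0.046  0.0954]
top [ 0.0669 -0.0022  0.1116] [0.0438 0.0913]
```

arm_command(rows=[0,0.05,-0.09,0,0,0,-1,0,0.1,-0.17,0,0,0,-1,0,0.1,-0.17,0,0,0,-1])

```text
time: 11.8
ee_pos: [0.6131, 0.0063, 0.1125]
tcp_rot: [-119.8, 0.0, 84.2]
wrist_force: [-15.1, -0.0, 4.0]
opening: -0.0001
```

arm_command(rows=[0,0.05,-0.09,0,0,0,-1,0,0.1,-0.17,0,0,0,-1,0,0.1,-0.17,0,0,0,-1])

```text
time: 12.05
ee_pos: [0.6137, 0.0061, 0.1124]
tcp_rot: [-119.6, 0.1, 84.2]
wrist_force: [-33.9, 0.8, 14.8]
opening: -0.0001
```

The force rose from 3 N to 34 N with no further travel, so the carrier is on the stop. I draw straight back.

arm_command(rows=[0,-0.2,0.35,0,0,0,-1,0,-0.6,1.1,0,0,0,-1,0,-1.2,2,0,0,0,-1,0,-2,3.4,0,0,0,-1,0,-3,5.2,0,0,0,-1,0,-4,6.9,0,0,0,-1,0,-5,8.6,0,0,0,-1,0,-5,8.6,0,0,0,-1,0,-5,8.6,0,0,0,-1])

```text
time: 12.8
ee_pos: [0.5176, 0.0164, 0.115]
tcp_rot: [-120.2, -0.0, 84.2]
wrist_force: [1.4, 0.1, 0.3]
opening: 0.0001
```

```bash
python3 meas.py
python3 - <<'E'
from h import *
print(delta((-.09,.008,.2),60))
E
```

```text
t 12.8 q [  3.8 -23.1 -40.7  42.6  -4.7   8.3] tcp [0.5176 0.0164 0.115 ] tipdock [-0.0692  0.0087  0.0518] down 59.8 F [1.38 0.09 0.29] open 0.0001
scene [ 0.0717 -0.0021  0.1121] [0.0465 0.095 ]
top [ 0.0668 -0.0025  0.111 ] [0.0432 0.091 ]
(array([ -0.04, -13.91,  -5.6 ]), array([0.13, 0.12, 0.09]))
```

arm_command(rows=[0,-2.5,-1,0,0,0,-1,0,-5,-2,0,0,0,-1,0,-7.5,-3,0,0,0,-1,0,-10,-4,0,0,0,-1,0,-12.5,-5,0,0,0,-1,0,-14,-5.6,0,0,0,-1,0,-14,-5.6,0,0,0,-1,0,-14,-5.6,0,0,0,-1])

```text
time: 13.57
ee_pos: [0.4971, 0.0184, 0.2642]
tcp_rot: [-120.1, -0.0, 84.2]
wrist_force: [-0.0, -0.1, -1.9]
opening: -0.0002
```

```bash
python3 meas.py
python3 - <<'E'
from h import *
from workcell import imaging
for n in ("scene","top"):
    c=imaging.camera(n); cv2.imwrite(f"pics/{n}12.png",cv2.resize(c["pixels"][90:270,200:410],None,fx=3.3,fy=3.3,interpolation=cv2.INTER_CUBIC))
    w=cloud(c).reshape(-1,3); d=np.c_[(w-O)@X,(w-O)@Y,w[:,2]]
    m=(abs(d[:,1])<.045)&(abs(d[:,0]-.07)<.045)&(abs(d[:,2]-.065)<.006)
    print(n,"block/stop top x",np.percentile(d[m][:,0],[1,99]))
    m=(d[:,0]>.1)&(d[:,0]<.125)&(abs(d[:,1])<.05)&(abs(d[:,2]-.062)<.004); print("stop",np.percentile(d[m][:,0],[2,98]) if m.any() else 0)
    m=(abs(d[:,0])<.025)&(d[:,1]>.03)&(d[:,1]<.16)&(d[:,2]>.2)&(d[:,2]<.4); print("bar top",d[m][:,2].max() if m.any() else 0)
E
```

```text
t 13.5667 q [  4.3 -28.1 -27.4  61.   -5.    8.7] tcp [0.4971 0.0184 0.2642] tipdock [-0.0899  0.0085  0.201 ] down 59.9 F [-0.01 -0.11 -1.89] open -0.0002
scene [ 0.0714 -0.0021  0.1117] [0.0461 0.095 ]
top [ 0.0667 -0.0023  0.1113] [0.0428 0.0914]
scene block/stop top x [0.03722749 0.1052798 ]
stop [0.1008938  0.10561055]
bar top 0.3369822533056379
top block/stop top x [0.03201687 0.11443815]
stop [0.10351976 0.11781075]
bar top 0.3357413285193577
```

View pics/scene12.png

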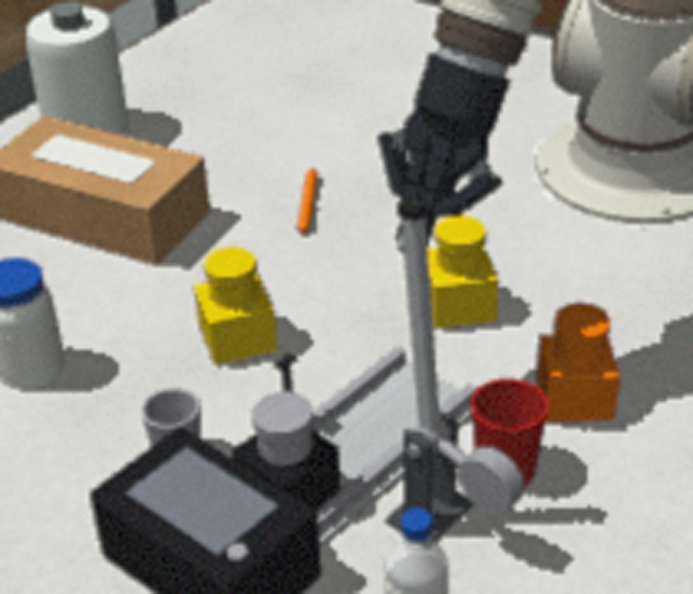

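View pics/top12.png

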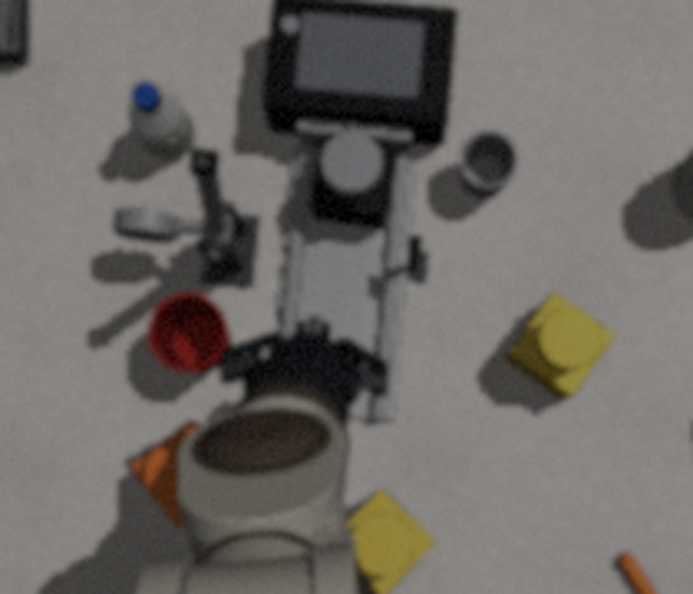

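```bash
python3 -c "
from workcell import bot; print(bot.job_done())"
```

```text
the job is handed in; nothing more can be done
None
```

The bar is raised and staying up by itself, and the carrier is home against the back stop. I handed the job in at about 14 s with the arm drawn back and touching nothing.

- **Bar:** I put the closed fingers under the free end and pushed it up along its arc until it fell on to the upper stop. It stood at about 1.48 rad with the fingers clear. In the last pictures the end was still 336 mm above the table.
- **Carrier:** I pushed the black carrier along the lane with the fingertips until it stopped. The wrist force then rose from about 3 N to 34 N with no further travel, and the carrier did not move when I drew back.
- **Final position:** the two cameras disagree slightly on the carrier's centre. The top camera gives dock x = 67 mm and the scene camera 71 mm, against a target of 70 mm. The gap between the cameras is about what their calibration and my estimate of the dock's position allow. I took the force rise as the proof of contact.
- **Bystanders:** the ones around the dock look unmoved in the final pictures, including the two yellow and one orange look-alikes. I did not re-measure any of them. The final crops leave out the items farther off, the weight can and one tissue box among them.

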